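# Point out two tubs of hardware and confirm the check

### The job

Check off this lot by pointing: point at the tub of pipe fittings from just above the middle of its open top, fingertips a few centimetres over the rim, and stay there for two seconds, then do the same at the tub of hose clamps, and then press the push button fully down and let it go. Touch none of the tubs, do not dip down over the two other tubs (pass well above them), and leave everything else where it stands.

Things in the scene. Friction and masses are not known exactly. Their poses are not given: they have to be found in the camera images.
- fitting_tub: Round white open plastic tub, loose, 100 mm high, 134 mm across the rim, about three quarters full of short fat steel pipe fittings (40 mm long, 20 mm thick, with a hexagonal collar and a dark bore). Origin: centre of its underside, z up; the middle of its mouth is 100 mm above. The four tubs are alike but for what they hold and may swap places.
- clamp_tub: Round white open plastic tub, loose, 100 mm high, 134 mm across the rim, about three quarters full of hose clamps (thin steel band rings about 40 mm across, each with a small screw housing). Origin: centre of its underside, z up; the middle of its mouth is 100 mm above. The four tubs are alike but for what they hold and may swap places.
- bolt_tub: Round white open plastic tub, loose, 100 mm high, 134 mm across the rim, about three quarters full of slender hexagon-head bolts (8 mm thick, 60 mm long). Not to be pointed at. Origin: centre of its underside, z up; the middle of its mouth is 100 mm above. The four tubs are alike but for what they hold and may swap places.
- bracket_tub: Round white open plastic tub, loose, 100 mm high, 134 mm across the rim, about three quarters full of flat-strip corner brackets (two legs of about 40 mm at a right angle). Not to be pointed at. Origin: centre of its underside, z up; the middle of its mouth is 100 mm above. The four tubs are alike but for what they hold and may swap places.
- confirm_top (a point): Centre of the top face of the push button: a black round button, 40 mm across, on top of a grey control box (70 x 70 x 60 mm high) fixed to the work surface, about 85 mm above it. Pressed straight down. The point moves with the button.
- confirm (a joint): Travel of the push button in m: 0 when up, 0.006 when fully down. A spring pushes it back up; fully down takes about 5 N.
- carton: Bystander: small yellow box with a dark label, 100 x 65 x 45 mm (x, y, z), loose. Origin at the centre of its underside.
- screw_case: Bystander: grey plastic case with a white lid and a paper label, 94 x 114 x 60 mm (x, y, z), loose. Origin at the centre of its underside.
- loose_coupling: Bystander: a single steel coupling standing on end, 34 mm across the foot, 45 mm high, loose. Origin at the centre of its underside.
There are look-alikes about, which are no part of the job. Leave any blue, purple or red look-alike of the clamp_tub alone.

How it is judged:
By the outcome, as a careful person would: the job done as asked, in the order asked, and still so for the second after the job is handed in, with the robot touching nothing.
It also fails if it takes over 61 s, if anything falls off the work surface, if the arm or the gripper's body presses on something with over 40 N, if the wrist force passes 120 N, or if a joint passes its speed limit or range.

### The arm

A 7-joint arm with a two-finger parallel gripper is mounted at the origin on the work surface. World frame = base frame: x ahead of the robot, y to its left, z up, the work surface at z = 0. Lengths are in mm, angles in rad, forces in N, time in s.
With the tool pointing down it reaches from about 400 to 875 mm from the base axis. Payload 4.4 kg.
Tool frame: the origin (TCP) lies between the finger pads; the fingertips stand 22 mm ahead of it and the grasp point (between the pads) lies 3 mm ahead of it; z points along the fingers, y is the line along which they close (so a half turn about z gives the same grasp; the last joint's range is limited). The gripper opens to 85 mm and grips with 20 to 120 N. Pads are 22 mm wide; open, the fingers measure 114 mm over their backs; the gripper's body (76 mm by 85 mm) begins 54 mm behind the grasp point. The pads swing forward as they close: fully open they stand 13 mm farther back than shut.
Start: joints at [1.276, 0.628, 0.038, 1.517, -0.027, 0.996, -0.02], TCP at [147.453, -633.068, 224.813] pointing down, gripper open.
Joint ranges: [-3.06, 3.06], [-0.37, 2.12], [-1.25, 1.32], [0.18, 2.47], [-1.1, 4.24], [0.23, 1.98], [-2.94, 2.94]. Speed limits (rad/s): [2.57, 2.57, 3.14, 3.14, 3.14, 3.14, 3.14].

### API

Orientations are given as [roll, pitch, yaw] about the fixed x, y, z axes, in that order (R = Rz(yaw) Ry(pitch) Rx(roll)).
In Python, from cell import ctrl gives the robot as it stands.
- The arm moves only by the tool step_arm, never from a script. Its argument "plan" is a list of rows, each an object of numbers: "dx", "dy", "dz": the shift along the tool's x, y, z scaled (see below); "ax", "ay", "az": the turn, a rotation vector about the tool's x, y, z scaled (see below); "gripper": the opening, from 0 (shut) to 1 (fully open). A call has 1 to 20 rows; each row shifts and turns the commanded pose from where the row before left it, along the tool's axes as they then stand; what a row does not reach is not made up. The controller multiplies each number of a shift by 0.3 m and each number of a turn by 90 degrees. A row lasts 1/8 s, in which the tool goes at most 62.5 mm and 10.7 degrees, less where a joint would pass 70% of its speed; a pose out of reach is approached as far as the arm can. A call with a number of a shift or a turn outside -1 to 1 is refused whole. A call with a gripper value outside its range is refused whole. The fingers move at their own pace and stop on an object; the grip force is fixed at half the most. Time passes only in rows, so rows that do not move let the fingers close. It gives the time, the measured TCP pose, the force, the opening and the grip force at its end, in the units of the state.
- ctrl.read_state(): the state, without advancing time (a new reading comes with each control period).
- ctrl.get_image(name): name is "scene" or "top" or "wrist"; returns a dict with "color" (480x640x3 uint8, red, green, blue), "range_z" (480x640 float32, mm along the optical axis (not along the pixel's ray), 0 where there is no reading), "fx", "fy", "cx", "cy" (pixels), "T" (4x4, takes a point from camera to world coordinates); the wrist camera has in their place "T_tool_cam" (4x4, takes a point from camera to tool coordinates, whose origin is the TCP and whose axes are the flange's). Camera axes: x right, y down, z forward; pixel columns grow to the right and rows downward; lengths in mm; the calibration is good to about 2 mm. A picture is of the moment at which its call begins: read the wrist's pose just before it.
- ctrl.finish_job(): hands the job in; it is judged then, once.
The state is a dict: "clock": time; "qpos": joint angles; "qd": joint speeds; "tau": joint torques, N m; "eef_pos": TCP position; "tool_rot": TCP orientation; "force": force on the tool from outside, world axes, zero at the start; "torque": the same for the moment, N m; "width": finger opening in mm; "gripper_force": force on a finger pad.
Only numpy, scipy, OpenCV 4.12 (cv2) and the standard library are available. Lean on these libraries where they do the work, as an engineer would, in place of code of your own. Each camera call takes 0.05 s, during which the arm holds its last target. There are 200 camera calls.

## Working session

There is one attempt and no reset: what is moved stays moved. The work goes in short steps, Python scripts to look and compute and a tool call to move; the robot and the scene stay as the last step left them, time stands still between calls to the robot, and variables do not carry over. Pictures are saved under pics/ and viewed, at most 10 in all, crops included, and the job is handed in when it is done.

Besides the shell and the picture viewer there is one more tool, called after "Request:" in YAML: its name, and indented under it one key for each argument. step_arm: Moves the arm, as the interface text tells. Shifts and turns lie within -1 to 1; 1 stands for 0.3 m of shift or 90 degrees of turn. Its arguments: {"type":"object","properties":{"plan":{"type":"array"}},"required":["plan"]}

```bash
mkdir -p pics; python3 - <<'E'
from cell import ctrl
import cv2,numpy as np,pickle
s=ctrl.read_state();print(s['clock'],s['eef_pos'],s['tool_rot'],s['width'])
d={}
for n in('top','scene'):
    i=ctrl.get_image(n);d[n]=i
    cv2.imwrite(f'pics/{n}1.png',i['color'][...,::-1])
    print(n,i['fx'],i['T'].round(2).tolist())
pickle.dump(d,open('im.pkl','wb'))
E
```

```text
0.0 [ 147.28925149 -632.43667161  223.8752741 ] [-3.13969876e+00  4.14354140e-05  2.28762391e-01] 85.42690418609149
top 577.4152749825745 [[0.01, -0.99, 0.14, 455.78], [-1.0, -0.01, -0.01, -59.13], [0.01, -0.14, -0.99, 1185.11], [0.0, 0.0, 0.0, 1.0]]
scene 442.0088773649907 [[-0.53, 0.69, -0.49, 1135.09], [0.85, 0.44, -0.29, 263.11], [0.01, -0.57, -0.82, 949.01], [0.0, 0.0, 0.0, 1.0]]
```

View pics/top1.png

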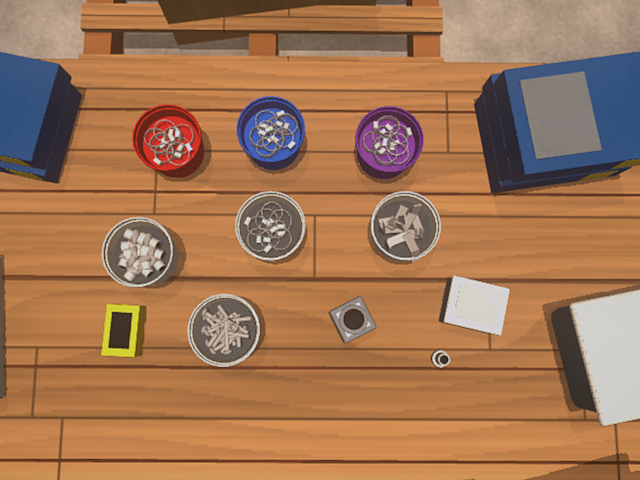

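View pics/scene1.png

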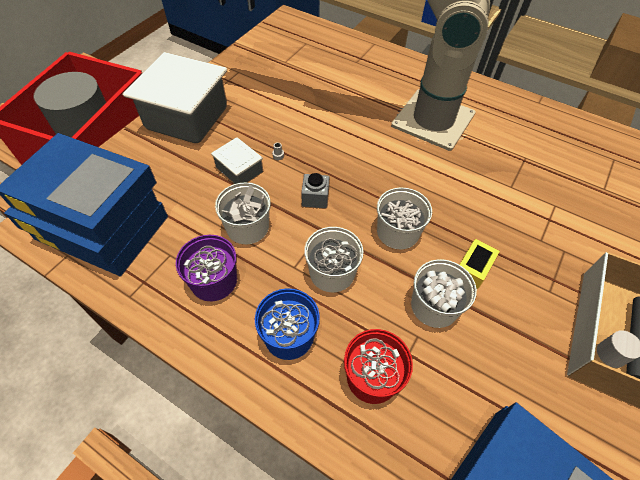

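The top view shows white tubs with fittings (139,252), clamps (270,227), bolts (224,330) and brackets (406,227), and the button at (353,319). The red, blue and purple tubs along the row at y≈135 also hold clamps but are look-alikes. The scene view agrees: fittings (443,290), clamps (333,258), button (315,182). Next I'll measure these and check an enlarged crop.

```bash
cat > h.py <<'E'
import numpy as np
def cast(i,u,v,z):
    T=i['T'];r=T[:3,:3]@[(u-i['cx'])/i['fx'],(v-i['cy'])/i['fy'],1]
    return T[:3,3]+r*(z-T[2,3])/r[2]
E
python3 - <<'E'
import pickle,cv2,numpy as np
from h import cast
d=pickle.load(open('im.pkl','rb'));i=d['top'];T=i['T']
v,u=np.mgrid[:480,:640];Z=i['range_z']
P=np.stack([(u-i['cx'])/i['fx']*Z,(v-i['cy'])/i['fy']*Z,Z],-1)@T[:3,:3].T+T[:3,3]
h=P[...,2]
def at(c,r,lo,hi):
    m=(np.hypot(u-c[0],v-c[1])<r)&(Z>0)&(h>lo)&(h<hi)
    return m
for n,c in dict(fit=(139,252),clamp=(270,227),bolt=(224,330),brk=(406,227)).items():
    m=at(c,42,93,112);q=P[m][:,:2]
    (x,y),r=cv2.minEnclosingCircle(q.astype(np.float32))
    print(n,m.sum(),'circle',x,y,r,'mean z',h[m].mean(),'ray',cast(i,*c,100))
m=at((353,319),14,75,100);print('btn',m.sum(),P[m].mean(0),'max',h[m].max(),cast(i,353,319,85))
g=cv2.cvtColor(i['color'],cv2.COLOR_RGB2GRAY)
mk=((g<60)&(np.hypot(u-353,v-319)<16)).astype(np.uint8);M=cv2.moments(mk,True);
c=(M['m10']/M['m00'],M['m01']/M['m00']);print(c,M['m00'],cast(i,*c,85))
s=d['scene'];g2=cv2.cvtColor(s['color'],cv2.COLOR_RGB2GRAY)
mk=((g2<60)&(np.hypot(u-315,v-180)<14)).astype(np.uint8);M=cv2.moments(mk,True);c=(M['m10']/M['m00'],M['m01']/M['m00']);print('scene btn',c,cast(s,*c,85))
for n,c in dict(fit=(445,285),clamp=(334,252)).items(): print(n,cast(s,*c,100))
crop=i['color'][180:370,90:450,::-1];cv2.imwrite('pics/crop.png',cv2.resize(crop,None,fx=2.2,fy=2.2,interpolation=cv2.INTER_CUBIC))
E
```

```text
fit 597 circle 596.9332275390625 266.5736999511719 67.50741577148438 mean z 99.34291328790871 ray [596.80641443 261.73893358 100.        ]
clamp 474 circle 649.02783203125 15.873586654663086 66.95838928222656 mean z 99.92269902184026 ray [646.34838354  14.80148436 100.        ]
bolt 514 circle 451.84771728515625 99.58340454101562 67.1689682006836 mean z 99.98446052839313 ray [451.70031968  97.15853741 100.        ]
brk 668 circle 649.5821533203125 -243.03048706054688 68.03875732421875 mean z 100.31335596411337 ray [ 647.9712988  -244.75473606  100.        ]
btn 405 [ 473.44379146 -143.65389541   82.30139124] max 90.3939497412307 [ 473.45038533 -143.76674346   85.        ]
(353.84615384615387, 317.7556561085973) 221.0 [ 475.79277283 -145.37968363   85.        ]
scene btn (315.0812182741117, 180.73604060913706) [ 488.82147468 -136.83387094   85.        ]
fit [601.15573906 266.668213   100.        ]
clamp [657.79140239  20.17670192 100.        ]
```

View pics/crop.png

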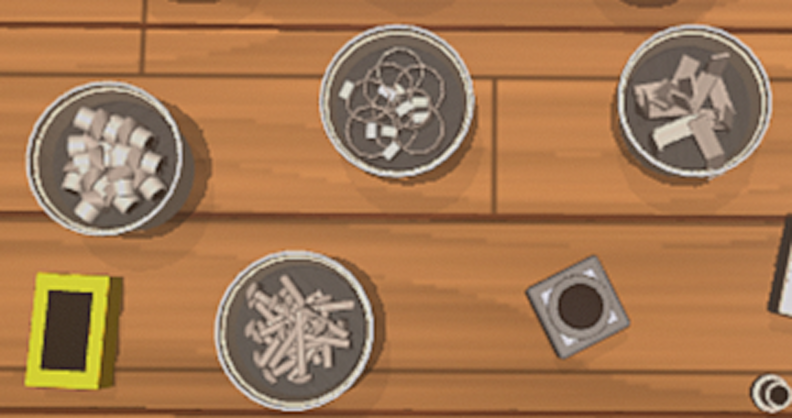

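The crop confirms it: white tub with fittings at left, white tub with band rings in the middle (not the coloured ones), brackets at right and bolts below. Targets are fittings (597,265), clamps (648,15) and button (475,-145). I'll lift first, then travel high with the fingers shut.

Request:
step_arm:
  plan:
    - {"dz":-0.15,"gripper":0}
    - {"dz":-0.15,"gripper":0}
    - {"dx":0.115,"dy":-0.14,"gripper":0}
    - {"dx":0.115,"dy":-0.14,"gripper":0}
    - {"dx":0.115,"dy":-0.14,"gripper":0}
    - {"dx":0.115,"dy":-0.14,"gripper":0}
    - {"dx":0.115,"dy":-0.14,"gripper":0}
    - {"dx":0.115,"dy":-0.14,"gripper":0}
    - {"dx":0.115,"dy":-0.14,"gripper":0}
    - {"dx":0.115,"dy":-0.14,"gripper":0}
    - {"dx":0.115,"dy":-0.14,"gripper":0}
    - {"dx":0.115,"dy":-0.14,"gripper":0}
    - {"dx":0.115,"dy":-0.14,"gripper":0}
    - {"dx":0.115,"dy":-0.14,"gripper":0}
    - {"dx":0.115,"dy":-0.14,"gripper":0}
    - {"dx":0.115,"dy":-0.14,"gripper":0}
    - {"dx":0.115,"dy":-0.14,"gripper":0}
    - {"dx":0.115,"dy":-0.14,"gripper":0}
    - {"dx":0.115,"dy":-0.14,"gripper":0}
    - {"dx":0.115,"dy":-0.14,"gripper":0}

```text
invalid input
```

Request:
step_arm:
  plan:
    - {"dx":0,"dy":0,"dz":-0.15,"ax":0,"ay":0,"az":0,"gripper":0}
    - {"dx":0,"dy":0,"dz":-0.15,"ax":0,"ay":0,"az":0,"gripper":0}

```text
clock: 0.35
eef_pos: [147.3, -632.5, 314.9]
tool_rot: [-3.139, 0.0, 0.229]
force: [0.4, -1.7, -0.1]
width: 51.6
gripper_force: 0.0
```

All seven keys are needed in every row.

Request:
step_arm:
  plan:
    - {"dx":0.115,"dy":-0.14,"dz":0,"ax":0,"ay":0,"az":0,"gripper":0}
    - {"dx":0.115,"dy":-0.14,"dz":0,"ax":0,"ay":0,"az":0,"gripper":0}
    - {"dx":0.115,"dy":-0.14,"dz":0,"ax":0,"ay":0,"az":0,"gripper":0}
    - {"dx":0.115,"dy":-0.14,"dz":0,"ax":0,"ay":0,"az":0,"gripper":0}
    - {"dx":0.115,"dy":-0.14,"dz":0,"ax":0,"ay":0,"az":0,"gripper":0}
    - {"dx":0.115,"dy":-0.14,"dz":0,"ax":0,"ay":0,"az":0,"gripper":0}
    - {"dx":0.115,"dy":-0.14,"dz":0,"ax":0,"ay":0,"az":0,"gripper":0}
    - {"dx":0.115,"dy":-0.14,"dz":0,"ax":0,"ay":0,"az":0,"gripper":0}
    - {"dx":0.115,"dy":-0.14,"dz":0,"ax":0,"ay":0,"az":0,"gripper":0}
    - {"dx":0.115,"dy":-0.14,"dz":0,"ax":0,"ay":0,"az":0,"gripper":0}
    - {"dx":0.115,"dy":-0.14,"dz":0,"ax":0,"ay":0,"az":0,"gripper":0}
    - {"dx":0.115,"dy":-0.14,"dz":0,"ax":0,"ay":0,"az":0,"gripper":0}
    - {"dx":0.115,"dy":-0.14,"dz":0,"ax":0,"ay":0,"az":0,"gripper":0}
    - {"dx":0.115,"dy":-0.14,"dz":0,"ax":0,"ay":0,"az":0,"gripper":0}
    - {"dx":0.115,"dy":-0.14,"dz":0,"ax":0,"ay":0,"az":0,"gripper":0}
    - {"dx":0.115,"dy":-0.14,"dz":0,"ax":0,"ay":0,"az":0,"gripper":0}
    - {"dx":0.115,"dy":-0.14,"dz":0,"ax":0,"ay":0,"az":0,"gripper":0}
    - {"dx":0.115,"dy":-0.14,"dz":0,"ax":0,"ay":0,"az":0,"gripper":0}

```text
clock: 2.6
eef_pos: [581.3, 245.3, 314.3]
tool_rot: [3.141, 0.001, 0.228]
force: [0.2, -0.1, 0.5]
width: -0.0
gripper_force: 0.0
```

Request:
step_arm:
  plan:
    - {"dx":0.067,"dy":-0.053,"dz":0,"ax":0,"ay":0,"az":0,"gripper":0}
    - {"dx":0,"dy":0,"dz":0.12,"ax":0,"ay":0,"az":0,"gripper":0}
    - {"dx":0,"dy":0,"dz":0.12,"ax":0,"ay":0,"az":0,"gripper":0}
    - {"dx":0,"dy":0,"dz":0.12,"ax":0,"ay":0,"az":0,"gripper":0}
    - {"dx":0,"dy":0,"dz":0.12,"ax":0,"ay":0,"az":0,"gripper":0}
    - {"dx":0,"dy":0,"dz":0.05,"ax":0,"ay":0,"az":0,"gripper":0}
    - {"dx":0,"dy":0,"dz":0,"ax":0,"ay":0,"az":0,"gripper":0}

```text
clock: 3.48
eef_pos: [596.3, 263.8, 155.0]
tool_rot: [3.141, 0.002, 0.229]
force: [0.7, 0.5, 0.5]
width: 0.1
gripper_force: 0.0
```

```bash
python3 - <<'E'
from cell import ctrl
import cv2
a=ctrl.get_image('scene')['color'][...,::-1];b=ctrl.get_image('wrist')['color'][...,::-1]
a=cv2.resize(a[150:390,300:620],(400,300));b=cv2.resize(b,(400,300))
cv2.imwrite('pics/p1.png',cv2.hconcat([a,b]))
E
```

```text
(no output)
```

View pics/p1.png

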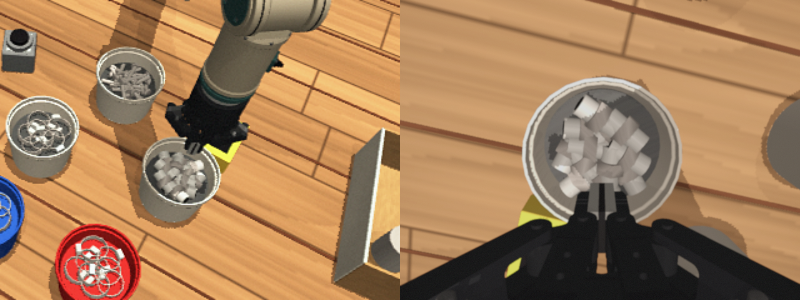

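The fingertips stand clear above the fittings tub: tip at about (192,148) in the left half, tub mouth at (180,165), which fits a tip 33 mm over the rim. I'll hold here.

Request:
step_arm:
  plan:
    - {"dx":0,"dy":0,"dz":0,"ax":0,"ay":0,"az":0,"gripper":0}
    - {"dx":0,"dy":0,"dz":0,"ax":0,"ay":0,"az":0,"gripper":0}
    - {"dx":0,"dy":0,"dz":0,"ax":0,"ay":0,"az":0,"gripper":0}
    - {"dx":0,"dy":0,"dz":0,"ax":0,"ay":0,"az":0,"gripper":0}
    - {"dx":0,"dy":0,"dz":0,"ax":0,"ay":0,"az":0,"gripper":0}
    - {"dx":0,"dy":0,"dz":0,"ax":0,"ay":0,"az":0,"gripper":0}
    - {"dx":0,"dy":0,"dz":0,"ax":0,"ay":0,"az":0,"gripper":0}
    - {"dx":0,"dy":0,"dz":0,"ax":0,"ay":0,"az":0,"gripper":0}
    - {"dx":0,"dy":0,"dz":0,"ax":0,"ay":0,"az":0,"gripper":0}
    - {"dx":0,"dy":0,"dz":0,"ax":0,"ay":0,"az":0,"gripper":0}
    - {"dx":0,"dy":0,"dz":0,"ax":0,"ay":0,"az":0,"gripper":0}
    - {"dx":0,"dy":0,"dz":0,"ax":0,"ay":0,"az":0,"gripper":0}
    - {"dx":0,"dy":0,"dz":0,"ax":0,"ay":0,"az":0,"gripper":0}
    - {"dx":0,"dy":0,"dz":0,"ax":0,"ay":0,"az":0,"gripper":0}
    - {"dx":0,"dy":0,"dz":0,"ax":0,"ay":0,"az":0,"gripper":0}
    - {"dx":0,"dy":0,"dz":0,"ax":0,"ay":0,"az":0,"gripper":0}
    - {"dx":0,"dy":0,"dz":0,"ax":0,"ay":0,"az":0,"gripper":0}
    - {"dx":0,"dy":0,"dz":0,"ax":0,"ay":0,"az":0,"gripper":0}
    - {"dx":0,"dy":0,"dz":0,"ax":0,"ay":0,"az":0,"gripper":0}
    - {"dx":0,"dy":0,"dz":0,"ax":0,"ay":0,"az":0,"gripper":0}

```text
clock: 6.08
eef_pos: [596.8, 264.1, 155.8]
tool_rot: [3.142, -0.0, 0.229]
force: [-0.1, -0.8, 0.2]
width: -0.2
gripper_force: 0.0
```

Request:
step_arm:
  plan:
    - {"dx":0,"dy":0,"dz":-0.14,"ax":0,"ay":0,"az":0,"gripper":0}
    - {"dx":0,"dy":0,"dz":-0.14,"ax":0,"ay":0,"az":0,"gripper":0}
    - {"dx":0,"dy":0,"dz":-0.14,"ax":0,"ay":0,"az":0,"gripper":0}
    - {"dx":-0.004,"dy":0.141,"dz":0,"ax":0,"ay":0,"az":0,"gripper":0}
    - {"dx":-0.003,"dy":0.141,"dz":0,"ax":0,"ay":0,"az":0,"gripper":0}
    - {"dx":-0.003,"dy":0.141,"dz":0,"ax":0,"ay":0,"az":0,"gripper":0}
    - {"dx":-0.003,"dy":0.141,"dz":0,"ax":0,"ay":0,"az":0,"gripper":0}
    - {"dx":-0.003,"dy":0.141,"dz":0,"ax":0,"ay":0,"az":0,"gripper":0}
    - {"dx":-0.003,"dy":0.141,"dz":0,"ax":0,"ay":0,"az":0,"gripper":0}
    - {"dx":0,"dy":0,"dz":0,"ax":0,"ay":0,"az":0,"gripper":0}
    - {"dx":0,"dy":0,"dz":0.14,"ax":0,"ay":0,"az":0,"gripper":0}
    - {"dx":0,"dy":0,"dz":0.14,"ax":0,"ay":0,"az":0,"gripper":0}
    - {"dx":0,"dy":0,"dz":0.14,"ax":0,"ay":0,"az":0,"gripper":0}
    - {"dx":0,"dy":0,"dz":0,"ax":0,"ay":0,"az":0,"gripper":0}

```text
clock: 7.82
eef_pos: [646.0, 16.5, 152.8]
tool_rot: [-3.14, 0.007, 0.23]
force: [-0.5, -0.6, 0.2]
width: -0.0
gripper_force: 0.0
```

```bash
python3 - <<'E'
from cell import ctrl
import cv2
a=ctrl.get_image('scene')['color'][...,::-1];b=ctrl.get_image('wrist')['color'][...,::-1]
a=cv2.resize(a[120:360,200:520],(400,300));b=cv2.resize(b,(400,300))
cv2.imwrite('pics/p2.png',cv2.hconcat([a,b]))
E
```

```text
(no output)
```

View pics/p2.png

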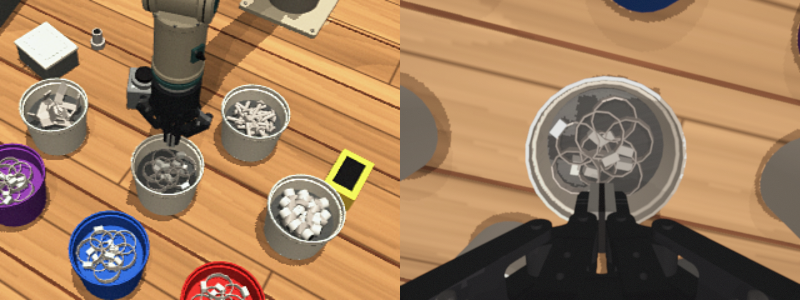

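The tips point into the clamp tub (left half, tip at about (172,140), mouth at (167,160)), the same geometry as before. I'll hold.

Request:
step_arm:
  plan:
    - {"dx":0,"dy":0,"dz":0,"ax":0,"ay":0,"az":0,"gripper":0}
    - {"dx":0,"dy":0,"dz":0,"ax":0,"ay":0,"az":0,"gripper":0}
    - {"dx":0,"dy":0,"dz":0,"ax":0,"ay":0,"az":0,"gripper":0}
    - {"dx":0,"dy":0,"dz":0,"ax":0,"ay":0,"az":0,"gripper":0}
    - {"dx":0,"dy":0,"dz":0,"ax":0,"ay":0,"az":0,"gripper":0}
    - {"dx":0,"dy":0,"dz":0,"ax":0,"ay":0,"az":0,"gripper":0}
    - {"dx":0,"dy":0,"dz":0,"ax":0,"ay":0,"az":0,"gripper":0}
    - {"dx":0,"dy":0,"dz":0,"ax":0,"ay":0,"az":0,"gripper":0}
    - {"dx":0,"dy":0,"dz":0,"ax":0,"ay":0,"az":0,"gripper":0}
    - {"dx":0,"dy":0,"dz":0,"ax":0,"ay":0,"az":0,"gripper":0}
    - {"dx":0,"dy":0,"dz":0,"ax":0,"ay":0,"az":0,"gripper":0}
    - {"dx":0,"dy":0,"dz":0,"ax":0,"ay":0,"az":0,"gripper":0}
    - {"dx":0,"dy":0,"dz":0,"ax":0,"ay":0,"az":0,"gripper":0}
    - {"dx":0,"dy":0,"dz":0,"ax":0,"ay":0,"az":0,"gripper":0}
    - {"dx":0,"dy":0,"dz":0,"ax":0,"ay":0,"az":0,"gripper":0}
    - {"dx":0,"dy":0,"dz":0,"ax":0,"ay":0,"az":0,"gripper":0}
    - {"dx":0,"dy":0,"dz":0,"ax":0,"ay":0,"az":0,"gripper":0}
    - {"dx":0,"dy":0,"dz":0,"ax":0,"ay":0,"az":0,"gripper":0}
    - {"dx":0,"dy":0,"dz":0,"ax":0,"ay":0,"az":0,"gripper":0}
    - {"dx":0,"dy":0,"dz":0,"ax":0,"ay":0,"az":0,"gripper":0}

```text
clock: 10.42
eef_pos: [648.8, 15.6, 155.8]
tool_rot: [3.142, -0.0, 0.229]
force: [-0.7, -0.3, 0.8]
width: 0.3
gripper_force: 0.0
```

Request:
step_arm:
  plan:
    - {"dx":0,"dy":0,"dz":-0.14,"ax":0,"ay":0,"az":0,"gripper":0}
    - {"dx":0,"dy":0,"dz":-0.14,"ax":0,"ay":0,"az":0,"gripper":0}
    - {"dx":0,"dy":0,"dz":-0.14,"ax":0,"ay":0,"az":0,"gripper":0}
    - {"dx":-0.114,"dy":0.065,"dz":0,"ax":0,"ay":0,"az":0,"gripper":0}
    - {"dx":-0.114,"dy":0.065,"dz":0,"ax":0,"ay":0,"az":0,"gripper":0}
    - {"dx":-0.114,"dy":0.065,"dz":0,"ax":0,"ay":0,"az":0,"gripper":0}
    - {"dx":-0.114,"dy":0.065,"dz":0,"ax":0,"ay":0,"az":0,"gripper":0}
    - {"dx":-0.114,"dy":0.065,"dz":0,"ax":0,"ay":0,"az":0,"gripper":0}
    - {"dx":-0.114,"dy":0.065,"dz":0,"ax":0,"ay":0,"az":0,"gripper":0}
    - {"dx":0,"dy":0,"dz":0,"ax":0,"ay":0,"az":0,"gripper":0}
    - {"dx":0,"dy":0,"dz":0.15,"ax":0,"ay":0,"az":0,"gripper":0}
    - {"dx":0,"dy":0,"dz":0.15,"ax":0,"ay":0,"az":0,"gripper":0}
    - {"dx":0,"dy":0,"dz":0.15,"ax":0,"ay":0,"az":0,"gripper":0}
    - {"dx":0,"dy":0,"dz":0,"ax":0,"ay":0,"az":0,"gripper":0}
    - {"dx":0,"dy":0,"dz":0,"ax":0,"ay":0,"az":0,"gripper":0}

```text
clock: 12.3
eef_pos: [477.0, -144.5, 148.0]
tool_rot: [3.141, -0.002, 0.23]
force: [0.4, -1.6, 1.2]
width: -0.3
gripper_force: 0.0
```

```bash
python3 - <<'E'
from cell import ctrl
import cv2,numpy as np
from scipy.spatial.transform import Rotation as R
s=ctrl.read_state();w=ctrl.get_image('wrist')
T=np.eye(4);T[:3,:3]=R.from_euler('xyz',s['tool_rot']).as_matrix();T[:3,3]=s['eef_pos']
w['T']=T@w['T_tool_cam'];v,u=np.mgrid[:480,:640];Z=w['range_z']
P=np.stack([(u-w['cx'])/w['fx']*Z,(v-w['cy'])/w['fy']*Z,Z],-1)@w['T'][:3,:3].T+w['T'][:3,3]
m=(Z>0)&(np.hypot(P[...,0]-475,P[...,1]+145)<35)&(P[...,2]>79)&(P[...,2]<95)
q=P[m];print(s['eef_pos'],len(q),np.median(q,0),q.min(0),q.max(0))
a=ctrl.get_image('scene')['color'][...,::-1];b=w['color'][...,::-1]
a=cv2.resize(a[100:280,200:440],(400,300));b=cv2.resize(b,(400,300))
cv2.imwrite('pics/p3.png',cv2.hconcat([a,b]))
E
```

```text
[ 476.95538045 -144.47794559  148.04704552] 3731 [ 477.91744251 -145.73439472   81.30804143] [ 457.65879723 -165.20966273   79.01660268] [ 496.83793075 -126.39143101   83.47496955]
```

View pics/p3.png

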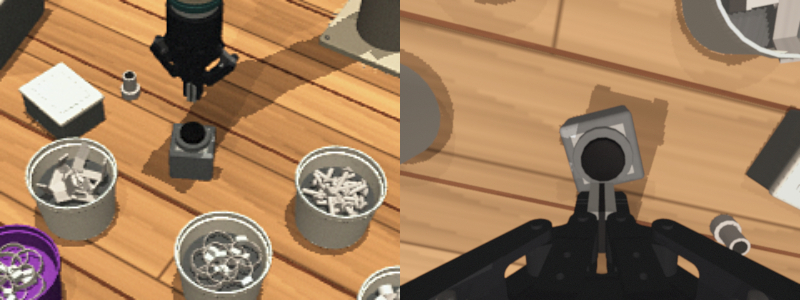

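The button at (602,160) in the wrist half lies ahead of the tips by parallax. Its measured centre is (477,-146), within 2 mm of the tool, and its top is at about 82–85 mm. I'll go down gently.

Request:
step_arm:
  plan:
    - {"dx":0,"dy":0.003,"dz":0.06,"ax":0,"ay":0,"az":0,"gripper":0}
    - {"dx":0,"dy":0,"dz":0.06,"ax":0,"ay":0,"az":0,"gripper":0}
    - {"dx":0,"dy":0,"dz":0,"ax":0,"ay":0,"az":0,"gripper":0}
    - {"dx":0,"dy":0,"dz":0.01,"ax":0,"ay":0,"az":0,"gripper":0}
    - {"dx":0,"dy":0,"dz":0.01,"ax":0,"ay":0,"az":0,"gripper":0}
    - {"dx":0,"dy":0,"dz":0.01,"ax":0,"ay":0,"az":0,"gripper":0}
    - {"dx":0,"dy":0,"dz":0,"ax":0,"ay":0,"az":0,"gripper":0}

```text
clock: 13.28
eef_pos: [475.6, -145.7, 101.7]
tool_rot: [-3.141, 0.0, 0.229]
force: [0.4, 0.8, 0.1]
width: 0.1
gripper_force: 0.0
```

Request:
step_arm:
  plan:
    - {"dx":0,"dy":0,"dz":0.007,"ax":0,"ay":0,"az":0,"gripper":0}
    - {"dx":0,"dy":0,"dz":0.007,"ax":0,"ay":0,"az":0,"gripper":0}
    - {"dx":0,"dy":0,"dz":0,"ax":0,"ay":0,"az":0,"gripper":0}

```text
clock: 13.65
eef_pos: [475.5, -145.7, 97.4]
tool_rot: [-3.141, 0.0, 0.229]
force: [0.1, -0.9, -0.5]
width: 0.0
gripper_force: 0.0
```

Request:
step_arm:
  plan:
    - {"dx":0,"dy":0,"dz":0.007,"ax":0,"ay":0,"az":0,"gripper":0}
    - {"dx":0,"dy":0,"dz":0.007,"ax":0,"ay":0,"az":0,"gripper":0}
    - {"dx":0,"dy":0,"dz":0,"ax":0,"ay":0,"az":0,"gripper":0}

```text
clock: 14.02
eef_pos: [475.5, -145.7, 93.2]
tool_rot: [-3.141, 0.0, 0.229]
force: [0.7, 0.2, 0.3]
width: 0.3
gripper_force: 0.0
```

```bash
python3 - <<'E'
from cell import ctrl
import cv2
print(ctrl.read_state()['force'])
a=ctrl.get_image('scene')['color'][...,::-1];b=ctrl.get_image('wrist')['color'][...,::-1]
a=cv2.resize(a[140:230,255:375],(400,300),interpolation=cv2.INTER_CUBIC);b=cv2.resize(b[150:390,160:480],(400,300))
cv2.imwrite('pics/p4.png',cv2.hconcat([a,b]))
E
```

```text
[0.74626428 0.24491285 0.29187125]
```

View pics/p4.png

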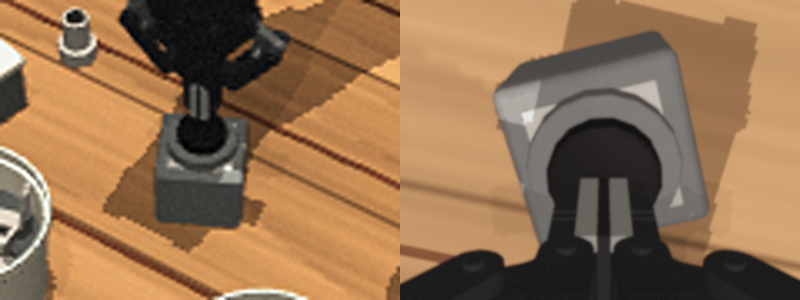

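The tips hang just over the button (left half (200,110); right half tips at (605,180) over the cap). There's no contact yet, so I'll continue in small steps.

Request:
step_arm:
  plan:
    - {"dx":0,"dy":0,"dz":0.007,"ax":0,"ay":0,"az":0,"gripper":0}
    - {"dx":0,"dy":0,"dz":0.007,"ax":0,"ay":0,"az":0,"gripper":0}
    - {"dx":0,"dy":0,"dz":0,"ax":0,"ay":0,"az":0,"gripper":0}

```text
clock: 14.5
eef_pos: [475.5, -145.7, 89.0]
tool_rot: [-3.141, 0.0, 0.229]
force: [0.3, 0.1, 0.3]
width: -0.1
gripper_force: 0.0
```

```bash
python3 - <<'E'
from cell import ctrl
import cv2,numpy as np
from scipy.spatial.transform import Rotation as R
s=ctrl.read_state();w=ctrl.get_image('wrist')
T=np.eye(4);T[:3,:3]=R.from_euler('xyz',s['tool_rot']).as_matrix();T[:3,3]=s['eef_pos'];T=T@w['T_tool_cam']
v,u=np.mgrid[:480,:640];Z=w['range_z']
P=np.stack([(u-w['cx'])/w['fx']*Z,(v-w['cy'])/w['fy']*Z,Z],-1)@T[:3,:3].T+T[:3,3]
print(s['eef_pos'],s['force'],s['tau'].round(2) if hasattr(s['tau'],'round') else s['tau'])
for r in range(240,345,6):print(r,[P[r,c].round(0).astype(int).tolist() if Z[r,c]>0 else None for c in(290,314,334)])
E
```

```text
[ 475.52990727 -145.70696562   89.03073055] [0.32676035 0.06726047 0.32410155] [-1.000e-02 -4.718e+01 -1.880e+00 -1.025e+01  1.000e-02 -2.000e-02
 -1.000e-02]
240 [[495, -127, 70], [498, -137, 71], [499, -145, 71]]
246 [[493, -128, 70], [495, -138, 70], [497, -146, 71]]
252 [[491, -129, 72], [495, -138, 78], [497, -146, 78]]
258 [[488, -129, 72], [493, -138, 81], [495, -146, 81]]
264 [[488, -130, 78], [491, -139, 81], [493, -147, 82]]
270 [[486, -130, 80], [488, -140, 81], [490, -147, 82]]
276 [[484, -131, 82], [486, -140, 81], [488, -148, 82]]
282 [[481, -131, 82], [484, -141, 82], [485, -149, 82]]
288 [[479, -132, 82], [481, -141, 81], [483, -149, 82]]
294 [[476, -132, 81], [487, -140, 101], [488, -147, 101]]
300 [[473, -133, 81], [487, -140, 106], [487, -147, 104]]
306 [[481, -133, 102], [486, -141, 110], [488, -147, 110]]
312 [[480, -133, 106], [487, -141, 115], [488, -147, 114]]
318 [[481, -134, 111], [486, -141, 119], [488, -147, 119]]
324 [[481, -134, 116], [487, -141, 125], [488, -147, 123]]
330 [[481, -134, 120], [487, -141, 127], [488, -147, 128]]
336 [[481, -135, 124], [487, -141, 131], [488, -147, 131]]
342 [[488, -134, 139], [486, -141, 133], [487, -147, 132]]
```

```bash
python3 - <<'E'
import pickle,numpy as np
s=pickle.load(open('im.pkl','rb'))['scene'];Ti=np.linalg.inv(s['T'])
for n,x,y,z0,px in(('fit',596.8,264,155,(453.6,271.6)),('clamp',648.5,15.6,155,(337.6,234.4)),('btn148',477,-144.5,148,(315.2,160)),('btn93',475.5,-145.7,93.2,(315,175.4))):
    print(n,px,[(o,)+tuple((lambda p:(round(p[0]/p[2]*s['fx']+s['cx'],1),round(p[1]/p[2]*s['fy']+s['cy'],1)))((Ti@[x,y,z0+o,1])[:3])) for o in(-30,-22,-10,0,10,20)])
E
```

```text
fit (453.6, 271.6) [(-30, np.float64(447.5), np.float64(277.3)), (-22, np.float64(448.5), np.float64(275.5)), (-10, np.float64(450.0), np.float64(272.7)), (0, np.float64(451.2), np.float64(270.3)), (10, np.float64(452.5), np.float64(267.9)), (20, np.float64(453.8), np.float64(265.4))]
clamp (337.6, 234.4) [(-30, np.float64(334.8), np.float64(242.1)), (-22, np.float64(335.0), np.float64(240.2)), (-10, np.float64(335.2), np.float64(237.1)), (0, np.float64(335.4), np.float64(234.6)), (10, np.float64(335.7), np.float64(231.9)), (20, np.float64(335.9), np.float64(229.3))]
btn148 (315.2, 160) [(-30, np.float64(315.1), np.float64(167.9)), (-22, np.float64(315.1), np.float64(165.7)), (-10, np.float64(315.2), np.float64(162.4)), (0, np.float64(315.2), np.float64(159.6)), (10, np.float64(315.2), np.float64(156.8)), (20, np.float64(315.2), np.float64(153.9))]
btn93 (315, 175.4) [(-30, np.float64(314.9), np.float64(181.6)), (-22, np.float64(314.9), np.float64(179.6)), (-10, np.float64(314.9), np.float64(176.6)), (0, np.float64(314.9), np.float64(174.0)), (10, np.float64(315.0), np.float64(171.3)), (20, np.float64(315.0), np.float64(168.7))]
```

The force and both views show that the tips reach only about TCP level, not 22 mm ahead, so both pointings were some 6 cm over the rim. The button hasn't been touched, so I'll repeat both pointings lower, in order, with TCP at about 131.

Request:
step_arm:
  plan:
    - {"dx":0,"dy":0,"dz":-0.15,"ax":0,"ay":0,"az":0,"gripper":0}
    - {"dx":0,"dy":0,"dz":-0.15,"ax":0,"ay":0,"az":0,"gripper":0}
    - {"dx":0,"dy":0,"dz":-0.15,"ax":0,"ay":0,"az":0,"gripper":0}
    - {"dx":0,"dy":0,"dz":-0.15,"ax":0,"ay":0,"az":0,"gripper":0}
    - {"dx":0.088,"dy":-0.155,"dz":0,"ax":0,"ay":0,"az":0,"gripper":0}
    - {"dx":0.088,"dy":-0.155,"dz":0,"ax":0,"ay":0,"az":0,"gripper":0}
    - {"dx":0.088,"dy":-0.155,"dz":0,"ax":0,"ay":0,"az":0,"gripper":0}
    - {"dx":0.088,"dy":-0.155,"dz":0,"ax":0,"ay":0,"az":0,"gripper":0}
    - {"dx":0.088,"dy":-0.155,"dz":0,"ax":0,"ay":0,"az":0,"gripper":0}
    - {"dx":0.088,"dy":-0.155,"dz":0,"ax":0,"ay":0,"az":0,"gripper":0}
    - {"dx":0.088,"dy":-0.155,"dz":0,"ax":0,"ay":0,"az":0,"gripper":0}
    - {"dx":0.088,"dy":-0.155,"dz":0,"ax":0,"ay":0,"az":0,"gripper":0}
    - {"dx":0,"dy":0,"dz":0,"ax":0,"ay":0,"az":0,"gripper":0}
    - {"dx":0,"dy":0,"dz":0.155,"ax":0,"ay":0,"az":0,"gripper":0}
    - {"dx":0,"dy":0,"dz":0.155,"ax":0,"ay":0,"az":0,"gripper":0}
    - {"dx":0,"dy":0,"dz":0.1,"ax":0,"ay":0,"az":0,"gripper":0}
    - {"dx":0,"dy":0,"dz":0,"ax":0,"ay":0,"az":0,"gripper":0}

```text
clock: 16.68
eef_pos: [595.3, 262.3, 143.7]
tool_rot: [3.14, 0.006, 0.228]
force: [-0.4, -0.6, -0.0]
width: 0.0
gripper_force: 0.0
```

```bash
python3 - <<'E'
from cell import ctrl
import cv2,numpy as np
from scipy.spatial.transform import Rotation as R
s=ctrl.read_state();w=ctrl.get_image('wrist')
T=np.eye(4);T[:3,:3]=R.from_euler('xyz',s['tool_rot']).as_matrix();T[:3,3]=s['eef_pos'];T=T@w['T_tool_cam']
v,u=np.mgrid[:480,:640];Z=w['range_z']
P=np.stack([(u-w['cx'])/w['fx']*Z,(v-w['cy'])/w['fy']*Z,Z],-1)@T[:3,:3].T+T[:3,3]
D=np.hypot(P[...,0]-597,P[...,1]-265)
rim=P[(Z>0)&(D>55)&(D<75)&(P[...,2]>85)&(P[...,2]<115)]
print(s['eef_pos'],len(rim),'rim z pct',np.percentile(rim[:,2],[10,50,90,98]))
c,r=cv2.minEnclosingCircle(rim[rim[:,2]>97][:,:2].astype(np.float32)) if (rim[:,2]>97).any() else (0,0);print(c,r)
f=P[285:345:5,330];print(f.round(0)[:,[0,2]].tolist())
sc=ctrl.get_image('scene');a=sc['color'][...,::-1];b=w['color'][...,::-1]
a=cv2.resize(a[220:340,370:530],(400,300),interpolation=cv2.INTER_CUBIC);b=cv2.resize(b,(400,300))
cv2.imwrite('pics/p5.png',cv2.hconcat([a,b]))
E
```

```text
[595.25226243 262.26577683 143.74940464] 12322 rim z pct [ 87.28404092  92.42393126  99.61046214 100.27663855]
(600.7752685546875, 264.5438232421875) 67.086181640625
[[585.0, 90.0], [581.0, 86.0], [607.0, 156.0], [608.0, 161.0], [607.0, 164.0], [607.0, 168.0], [607.0, 171.0], [607.0, 175.0], [607.0, 179.0], [608.0, 183.0], [608.0, 185.0], [607.0, 187.0]]
```

View pics/p5.png

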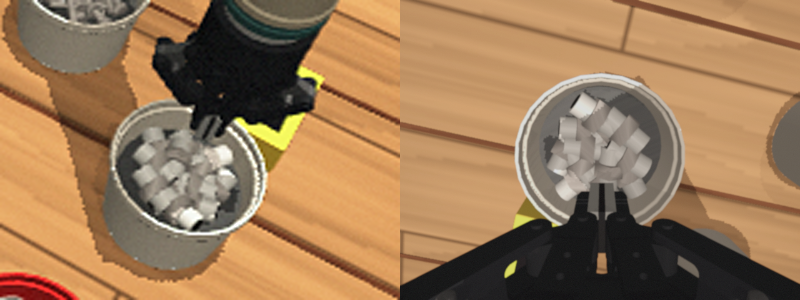

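The wrist depth puts the tip's lower edge about 10 mm behind the TCP: z≈154 with the TCP at 143.7, while the rim correctly reads 100. The tips (left half (205,135)) are about 54 mm over the rim. I'll go 20 mm lower and hold.

Request:
step_arm:
  plan:
    - {"dx":0.006,"dy":0,"dz":0.067,"ax":0,"ay":0,"az":0,"gripper":0}
    - {"dx":0,"dy":0,"dz":0,"ax":0,"ay":0,"az":0,"gripper":0}
    - {"dx":0,"dy":0,"dz":0,"ax":0,"ay":0,"az":0,"gripper":0}
    - {"dx":0,"dy":0,"dz":0,"ax":0,"ay":0,"az":0,"gripper":0}
    - {"dx":0,"dy":0,"dz":0,"ax":0,"ay":0,"az":0,"gripper":0}
    - {"dx":0,"dy":0,"dz":0,"ax":0,"ay":0,"az":0,"gripper":0}
    - {"dx":0,"dy":0,"dz":0,"ax":0,"ay":0,"az":0,"gripper":0}
    - {"dx":0,"dy":0,"dz":0,"ax":0,"ay":0,"az":0,"gripper":0}
    - {"dx":0,"dy":0,"dz":0,"ax":0,"ay":0,"az":0,"gripper":0}
    - {"dx":0,"dy":0,"dz":0,"ax":0,"ay":0,"az":0,"gripper":0}
    - {"dx":0,"dy":0,"dz":0,"ax":0,"ay":0,"az":0,"gripper":0}
    - {"dx":0,"dy":0,"dz":0,"ax":0,"ay":0,"az":0,"gripper":0}
    - {"dx":0,"dy":0,"dz":0,"ax":0,"ay":0,"az":0,"gripper":0}
    - {"dx":0,"dy":0,"dz":0,"ax":0,"ay":0,"az":0,"gripper":0}
    - {"dx":0,"dy":0,"dz":0,"ax":0,"ay":0,"az":0,"gripper":0}
    - {"dx":0,"dy":0,"dz":0,"ax":0,"ay":0,"az":0,"gripper":0}
    - {"dx":0,"dy":0,"dz":0,"ax":0,"ay":0,"az":0,"gripper":0}
    - {"dx":0,"dy":0,"dz":0,"ax":0,"ay":0,"az":0,"gripper":0}
    - {"dx":0,"dy":0,"dz":0,"ax":0,"ay":0,"az":0,"gripper":0}
    - {"dx":0,"dy":0,"dz":0,"ax":0,"ay":0,"az":0,"gripper":0}

```text
clock: 19.27
eef_pos: [598.8, 264.9, 126.1]
tool_rot: [3.142, -0.0, 0.229]
force: [-0.4, 0.2, 0.3]
width: -0.4
gripper_force: 0.0
```

Request:
step_arm:
  plan:
    - {"dx":0,"dy":0,"dz":-0.14,"ax":0,"ay":0,"az":0,"gripper":0}
    - {"dx":0,"dy":0,"dz":-0.14,"ax":0,"ay":0,"az":0,"gripper":0}
    - {"dx":0,"dy":0,"dz":-0.14,"ax":0,"ay":0,"az":0,"gripper":0}
    - {"dx":-0.005,"dy":0.141,"dz":0,"ax":0,"ay":0,"az":0,"gripper":0}
    - {"dx":-0.005,"dy":0.141,"dz":0,"ax":0,"ay":0,"az":0,"gripper":0}
    - {"dx":-0.005,"dy":0.141,"dz":0,"ax":0,"ay":0,"az":0,"gripper":0}
    - {"dx":-0.004,"dy":0.141,"dz":0,"ax":0,"ay":0,"az":0,"gripper":0}
    - {"dx":-0.004,"dy":0.141,"dz":0,"ax":0,"ay":0,"az":0,"gripper":0}
    - {"dx":-0.004,"dy":0.141,"dz":0,"ax":0,"ay":0,"az":0,"gripper":0}
    - {"dx":0,"dy":0,"dz":0,"ax":0,"ay":0,"az":0,"gripper":0}
    - {"dx":0,"dy":0,"dz":0.14,"ax":0,"ay":0,"az":0,"gripper":0}
    - {"dx":0,"dy":0,"dz":0.14,"ax":0,"ay":0,"az":0,"gripper":0}
    - {"dx":0,"dy":0,"dz":0.14,"ax":0,"ay":0,"az":0,"gripper":0}
    - {"dx":0,"dy":0,"dz":0,"ax":0,"ay":0,"az":0,"gripper":0}
    - {"dx":0,"dy":0,"dz":0,"ax":0,"ay":0,"az":0,"gripper":0}
    - {"dx":0,"dy":0,"dz":0,"ax":0,"ay":0,"az":0,"gripper":0}

```text
clock: 21.28
eef_pos: [650.0, 16.4, 128.4]
tool_rot: [3.141, -0.004, 0.229]
force: [-0.2, -0.2, -0.6]
width: -0.0
gripper_force: 0.0
```

Request:
step_arm:
  plan:
    - {"dx":0,"dy":0,"dz":0,"ax":0,"ay":0,"az":0,"gripper":0}
    - {"dx":0,"dy":0,"dz":0,"ax":0,"ay":0,"az":0,"gripper":0}
    - {"dx":0,"dy":0,"dz":0,"ax":0,"ay":0,"az":0,"gripper":0}
    - {"dx":0,"dy":0,"dz":0,"ax":0,"ay":0,"az":0,"gripper":0}
    - {"dx":0,"dy":0,"dz":0,"ax":0,"ay":0,"az":0,"gripper":0}
    - {"dx":0,"dy":0,"dz":0,"ax":0,"ay":0,"az":0,"gripper":0}
    - {"dx":0,"dy":0,"dz":0,"ax":0,"ay":0,"az":0,"gripper":0}
    - {"dx":0,"dy":0,"dz":0,"ax":0,"ay":0,"az":0,"gripper":0}
    - {"dx":0,"dy":0,"dz":0,"ax":0,"ay":0,"az":0,"gripper":0}
    - {"dx":0,"dy":0,"dz":0,"ax":0,"ay":0,"az":0,"gripper":0}
    - {"dx":0,"dy":0,"dz":0,"ax":0,"ay":0,"az":0,"gripper":0}
    - {"dx":0,"dy":0,"dz":0,"ax":0,"ay":0,"az":0,"gripper":0}
    - {"dx":0,"dy":0,"dz":0,"ax":0,"ay":0,"az":0,"gripper":0}
    - {"dx":0,"dy":0,"dz":0,"ax":0,"ay":0,"az":0,"gripper":0}
    - {"dx":0,"dy":0,"dz":0,"ax":0,"ay":0,"az":0,"gripper":0}
    - {"dx":0,"dy":0,"dz":0,"ax":0,"ay":0,"az":0,"gripper":0}
    - {"dx":0,"dy":0,"dz":0,"ax":0,"ay":0,"az":0,"gripper":0}
    - {"dx":0,"dy":0,"dz":0,"ax":0,"ay":0,"az":0,"gripper":0}

```text
clock: 23.52
eef_pos: [648.4, 15.8, 126.1]
tool_rot: [-3.142, 0.0, 0.229]
force: [-0.5, -0.2, 0.2]
width: -0.0
gripper_force: 0.0
```

Both holds are done. Now the button.

Request:
step_arm:
  plan:
    - {"dx":0,"dy":0,"dz":-0.14,"ax":0,"ay":0,"az":0,"gripper":0}
    - {"dx":0,"dy":0,"dz":-0.14,"ax":0,"ay":0,"az":0,"gripper":0}
    - {"dx":0,"dy":0,"dz":-0.14,"ax":0,"ay":0,"az":0,"gripper":0}
    - {"dx":-0.113,"dy":0.066,"dz":0,"ax":0,"ay":0,"az":0,"gripper":0}
    - {"dx":-0.113,"dy":0.066,"dz":0,"ax":0,"ay":0,"az":0,"gripper":0}
    - {"dx":-0.113,"dy":0.066,"dz":0,"ax":0,"ay":0,"az":0,"gripper":0}
    - {"dx":-0.113,"dy":0.066,"dz":0,"ax":0,"ay":0,"az":0,"gripper":0}
    - {"dx":-0.113,"dy":0.066,"dz":0,"ax":0,"ay":0,"az":0,"gripper":0}
    - {"dx":-0.113,"dy":0.066,"dz":0,"ax":0,"ay":0,"az":0,"gripper":0}
    - {"dx":0,"dy":0,"dz":0,"ax":0,"ay":0,"az":0,"gripper":0}
    - {"dx":0,"dy":0,"dz":0.15,"ax":0,"ay":0,"az":0,"gripper":0}
    - {"dx":0,"dy":0,"dz":0.15,"ax":0,"ay":0,"az":0,"gripper":0}
    - {"dx":0,"dy":0,"dz":0.15,"ax":0,"ay":0,"az":0,"gripper":0}
    - {"dx":0,"dy":0,"dz":0.09,"ax":0,"ay":0,"az":0,"gripper":0}
    - {"dx":0,"dy":0,"dz":0,"ax":0,"ay":0,"az":0,"gripper":0}
    - {"dx":0,"dy":0,"dz":0,"ax":0,"ay":0,"az":0,"gripper":0}
    - {"dx":0,"dy":0,"dz":0.017,"ax":0,"ay":0,"az":0,"gripper":0}
    - {"dx":0,"dy":0,"dz":0.017,"ax":0,"ay":0,"az":0,"gripper":0}
    - {"dx":0,"dy":0,"dz":0,"ax":0,"ay":0,"az":0,"gripper":0}

```text
clock: 25.9
eef_pos: [477.2, -146.0, 79.9]
tool_rot: [3.142, 0.0, 0.229]
force: [-0.4, 0.8, 0.3]
width: 0.0
gripper_force: 0.0
```

Request:
step_arm:
  plan:
    - {"dx":0,"dy":0,"dz":0.007,"ax":0,"ay":0,"az":0,"gripper":0}
    - {"dx":0,"dy":0,"dz":0.007,"ax":0,"ay":0,"az":0,"gripper":0}
    - {"dx":0,"dy":0,"dz":0,"ax":0,"ay":0,"az":0,"gripper":0}

```text
clock: 26.28
eef_pos: [477.3, -146.0, 75.7]
tool_rot: [3.142, -0.0, 0.229]
force: [-0.0, -0.5, -0.6]
width: -0.2
gripper_force: 0.0
```

Request:
step_arm:
  plan:
    - {"dx":0,"dy":0,"dz":0.007,"ax":0,"ay":0,"az":0,"gripper":0}
    - {"dx":0,"dy":0,"dz":0.007,"ax":0,"ay":0,"az":0,"gripper":0}
    - {"dx":0,"dy":0,"dz":0,"ax":0,"ay":0,"az":0,"gripper":0}

```text
clock: 26.65
eef_pos: [477.4, -146.0, 71.6]
tool_rot: [3.141, -0.0, 0.229]
force: [-0.6, -0.3, 3.9]
width: -0.2
gripper_force: 1.8
```

Request:
step_arm:
  plan:
    - {"dx":0,"dy":0,"dz":0.007,"ax":0,"ay":0,"az":0,"gripper":0}
    - {"dx":0,"dy":0,"dz":0.007,"ax":0,"ay":0,"az":0,"gripper":0}
    - {"dx":0,"dy":0,"dz":0,"ax":0,"ay":0,"az":0,"gripper":0}

```text
clock: 27.02
eef_pos: [477.5, -146.1, 69.2]
tool_rot: [3.14, -0.001, 0.229]
force: [-3.7, 0.5, 24.3]
width: -0.1
gripper_force: 12.3
```

At 24 N the button is at its stop (it needs 5 N). I'll release and lift clear.

Request:
step_arm:
  plan:
    - {"dx":0,"dy":0,"dz":0,"ax":0,"ay":0,"az":0,"gripper":0}
    - {"dx":0,"dy":0,"dz":-0.03,"ax":0,"ay":0,"az":0,"gripper":0}
    - {"dx":0,"dy":0,"dz":-0.05,"ax":0,"ay":0,"az":0,"gripper":0}
    - {"dx":0,"dy":0,"dz":-0.15,"ax":0,"ay":0,"az":0,"gripper":0}
    - {"dx":0,"dy":0,"dz":-0.15,"ax":0,"ay":0,"az":0,"gripper":0}
    - {"dx":0,"dy":0,"dz":-0.15,"ax":0,"ay":0,"az":0,"gripper":0}
    - {"dx":0,"dy":0,"dz":0,"ax":0,"ay":0,"az":0,"gripper":0}
    - {"dx":0,"dy":0,"dz":0,"ax":0,"ay":0,"az":0,"gripper":0}
    - {"dx":0,"dy":0,"dz":0,"ax":0,"ay":0,"az":0,"gripper":0}

```text
clock: 28.15
eef_pos: [476.3, -145.8, 225.1]
tool_rot: [-3.14, 0.002, 0.229]
force: [-0.0, -1.2, 0.2]
width: -0.1
gripper_force: 0.0
```

```bash
python3 - <<'E'
from cell import ctrl
import cv2
a=ctrl.get_image('scene')['color'][...,::-1]
cv2.imwrite('pics/end.png',a)
E
```

```text
(no output)
```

View pics/end.png

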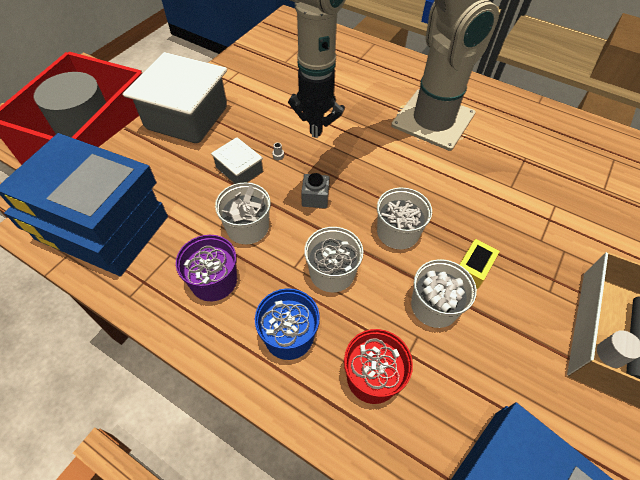

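Everything stands where it was (tubs at (443,290), (333,258), (403,217), (243,212)), the button at (315,182) is up again and the tool is clear of it. I'll hand it in.

```bash
python3 -c "
from cell import ctrl
print(ctrl.finish_job())"
```

```text
the job is handed in; nothing more can be done
None
```

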